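# Shuffle the tool-rest shoe home in the lathe bed

## Robot

A 6-joint arm with a two-finger parallel gripper is mounted at the origin on the work surface. World frame = base frame: x ahead of the robot, y to its left, z up, the work surface at z = 0. Lengths are in mm, angles in rad, forces in N, time in s.
With the tool pointing down it reaches from about 275 to 1000 mm from the base axis. Payload 8.4 kg.
Tool frame: the origin (TCP) lies at the very end of the fingers, on their centre line; the grasp point (between the pads) lies r.hold_point_z behind it (r.hold_point_z is the distance from the TCP to the grasp point, in mm); x points along the fingers, z is the direction in which the jaws open and shut, and the axes are right-handed (so a half turn about x gives the same grasp; the last joint's range is limited). The gripper opens to 85 mm and grips with 20 to 120 N. Pads are 22 mm wide; open, the fingers measure 114 mm over their backs; the gripper's body (76 mm by 85 mm) begins 54 mm behind the grasp point. The pads swing forward as they close: fully open they stand 13 mm farther back than shut.
Start: joints at [1.228, 0.353, 1.633, -0, 1.155, -0.002], TCP at [208.899, 589.058, 231.281] pointing down, gripper open.
Joint ranges: [-2.63, 2.63], [-0.92, 2.1], [0.06, 2.66], [-1.3, 4.44], [0, 2.69], [-3.02, 3.02]. Speed limits (rad/s): [2.22, 2.22, 2.79, 3.14, 3.14, 3.14].

## Interface

Orientations are given as [roll, pitch, yaw] about the fixed x, y, z axes, in that order (R = Rz(yaw) Ry(pitch) Rx(roll)).
In Python, from rig import r gives the robot as it stands.
- The arm moves only by the tool jog_arm, never from a script. Its argument "series" is a list of rows, each a list of 7 numbers: the turn, a rotation vector about the tool's x, y, z in degrees, then the shift along the tool's x, y, z in cm, then the opening, from 0 (shut) to 1 (fully open). In form: [[wx, wy, wz, tx, ty, tz, fingers], ...]. A call has 1 to 20 rows; each row shifts and turns the commanded pose from where the row before left it, along the tool's axes as they then stand; what a row does not reach is not made up. A row lasts 1/10 s, in which the tool goes at most 50 mm and 8.59 degrees, less where a joint would pass 70% of its speed; a pose out of reach is approached as far as the arm can. A call with a gripper value outside its range is refused whole. The fingers move at their own pace and stop on an object; "force" is the grip in N (left out, the last holds). Time passes only in rows, so rows that do not move let the fingers close. It gives the time, the measured TCP pose, the force and the opening at its end, in the units of the state.
- r.sense(): the state, without advancing time (a new reading comes with each control period).
- r.grab_frame(name): name is "side" or "top" or "wrist"; returns (picture, depth): 480x640x3 uint8, red, green, blue; 480x640 float32, mm along the optical axis (not along the pixel's ray), 0 where there is no reading.
- r.get_calibration(name): a dict with "mtx" (3x3 intrinsics, pixels), "dist" ([k1, k2, p1, p2, k3] as OpenCV has them; the pictures are not rectified), "position" and "rotation" of the camera in the world; the wrist camera has in their place "mount" (4x4, takes a point from camera to tool coordinates, whose origin is the TCP and whose axes are the tool frame's). Camera axes: x right, y down, z forward; pixel columns grow to the right and rows downward; lengths in mm; the calibration is good to about 2 mm. A picture is of the moment at which its call begins: read the wrist's pose just before it. get_calibration takes no time and is no camera call.
- r.sign_off(): hands the job in, once; it reports no verdict.
The state is a dict: "clock": time; "qpos": joint angles; "qvel": joint speeds; "joint_efforts": joint torques, N m; "eef_pos": TCP position; "tcp_rot": TCP orientation; "contact_force": force on the tool from outside, world axes, zero at the start; "wrist_torque": the same for the moment, N m; "opening": opening from 0.0 (shut) to 1.0 (fully open).
Only numpy, scipy, OpenCV 4.12 (cv2) and the standard library are available. Lean on these libraries where they do the work, as an engineer would, in place of code of your own. Each camera call takes 0.05 s, during which the arm holds its last target.

## Task

Fit the wooden tool-rest shoe into the T-shaped pocket of the lathe bed block, post up and nose in the narrow bay, and shuffle it to and fro along the pocket until the tongue underneath drops into the cross slot in the pocket floor and the foot sits fully home, flush with the block's top. Set it down in the pocket rather than dropping it in, and leave it there released; do not disturb the steel bowl or the timber offcut.

Things in the scene. Friction and masses are not known exactly. Their poses are not given: they have to be found in the camera images.
- shoe: Loose pale wooden tool-rest shoe, 0.2 to 0.45 kg, standing upright on a steel tongue 28 (x) x 40 (y) x 12 mm high. Origin: centre of the tongue's underside; x towards the nose, z up. Above the tongue a T-shaped foot, z 12 to 34: wide part x -40 to +14 and 56 wide, nose x +14 to +40 and 28 wide. On it a square post, 32 x 32, z 34 to 79, centred over the tongue, to grip it by.
- post_top (a point): Centre of the top face of the shoe's post, 79 mm above the shoe's origin; axes as the shoe. Fingers can go down beside the post to just above the foot, 45 mm below this point.
- nose (a point): Middle of the nose's end on the foot's upper edge, at (40, 0, 34) mm in the shoe's frame.
- bed: Fixed dark timber lathe bed block, 200 (x) x 120 (y) x 56 mm high, with a T-shaped pocket open at the top. Origin: centre of its underside; x along the block towards the pocket's narrow bay, z up. Pocket: wide part x -51 to +25 and 62 wide, bay x +25 to +51 and 35 wide, floor at z 34 (22 deep). The floor is a metal plate with a cross slot for the shoe's tongue.
- pocket (a point): Centre of the pocket at the level of the bed's top face, 56 mm above the bed's origin; axes as the bed. With its nose in the bay the shoe has 11 mm of play each way along x, 3 mm in y from here. Nose the other way it does not go in. The cross slot, 33 (x) x 50 (y) x 16 mm deep, is centred in y.
- floor (a point): Centre of the pocket's floor, 34 mm above the bed's origin. Along x the slot's centre lies anywhere from -8 to +8 mm of here, different each time, not reported: find it by feel or by eye. Off the slot the shoe rides with its origin at this level, foot 12 mm proud, or leans a little; within 2.5 mm of the slot's centre it drops 12 mm by its own weight, if not held up, and its foot is flush.
- bowl: Loose open steel bowl, rim 100 mm across, 45 high; origin: centre of its underside. Leave it alone.
- offcut: Loose plain timber block 100 (x) x 45 (y) x 35 mm high; origin: centre of its underside. Leave it alone.
There are look-alikes about, which are no part of the job. What is meant by the shoe is not black, and is the larger of those in its own colour. There is more than one size of the bed; the job needs the smaller.

How it is judged:
By the outcome, as a careful person would: the job done as asked, in the order asked, and still so for the second after the job is handed in, with the robot touching nothing.
It also fails if it takes over 48 s, if anything falls off the work surface, if the arm or the gripper's body presses on something with over 40 N, if the wrist force passes 120 N, or if a joint passes its speed limit or range.

## Working session

There is one attempt and no reset: what is moved stays moved. The work goes in short steps, Python scripts to look and compute and a tool call to move; the robot and the scene stay as the last step left them, time stands still between calls to the robot, and variables do not carry over. Pictures are saved under pics/ and viewed, and the job is handed in when it is done.

Besides the shell and the picture viewer there is one more tool, called after "Request:" as name([rows], argument=value, ...), one row to a line, values as JSON. jog_arm: Moves the arm, as the interface text tells. Its arguments: {"type":"object","properties":{"series":{"type":"array"},"force":{"type":"number"}},"required":["series"]}

```bash
mkdir -p pics; ls; python3 - <<'E'
from rig import r
import cv2,numpy as np
s=r.sense();print(s, r.hold_point_z)
for n in ["top","side","wrist"]:
    p,d=r.grab_frame(n);cv2.imwrite(f"pics/{n}0.png",p[:,:,::-1]);np.save(f"pics/{n}0.npy",d)
    print(n,r.get_calibration(n))
E
```

```text
pics
{'clock': 0.0, 'qpos': array([ 1.22758959e+00,  3.53633840e-01,  1.63418307e+00,  3.48661905e-05,
        1.15521417e+00, -2.40234617e-03]), 'qvel': array([-0.0005577 , -0.00094586,  0.00041275, -0.00079381,  0.00116819,
        0.00068325]), 'joint_efforts': array([ 5.60173557e-04, -6.05237103e+01, -3.42088187e+01,  1.08225527e-04,
        8.93724005e-03, -4.69328529e-05]), 'eef_pos': array([208.72302348, 588.57738696, 230.54969164]), 'tcp_rot': array([ 3.11703209,  1.56935755, -1.93617538]), 'contact_force': array([ 0.56134247, -0.8432954 ,  0.06378394]), 'wrist_torque': array([ 0.00411012, -0.02482951, -0.02037349]), 'opening': 0.9983876413697818} 18.700000000000003
top {'mtx': array([[502.22456805,   0.        , 317.9906021 ],
       [  0.        , 502.22456805, 234.6690078 ],
       [  0.        ,   0.        ,   1.        ]]), 'dist': array([-0.11214171,  0.        ,  0.        ,  0.        ,  0.        ]), 'position': array([ 3.67792556e+02, -1.08825133e+00,  1.35668217e+03]), 'rotation': array([-3.08049586,  0.01189849, -1.56634575])}
side {'mtx': array([[617.67070848,  
[... 236 characters left out ...]
11969, -951.61426328, 1215.37920262]), 'rotation': array([-2.42233075,  0.00738024, -0.36228661])}
wrist {'mtx': array([[423.50638051,   0.        , 318.58822732],
       [  0.        , 423.50638051, 238.3966495 ],
       [  0.        ,   0.        ,   1.        ]]), 'dist': array([-0.08402388,  0.        ,  0.        ,  0.        ,  0.        ]), 'mount': array([[ 1.66208701e-04, -3.27706961e-01,  9.44779403e-01,
        -1.41537192e+02],
       [-9.75391609e-04, -9.44779020e-01, -3.27706656e-01,
         8.48242118e+01],
       [ 9.99999510e-01, -8.67062204e-04, -4.76673113e-04,
        -1.16762137e-01],
       [ 0.00000000e+00,  0.00000000e+00,  0.00000000e+00,
         1.00000000e+00]])}
```

View pics/top0.png

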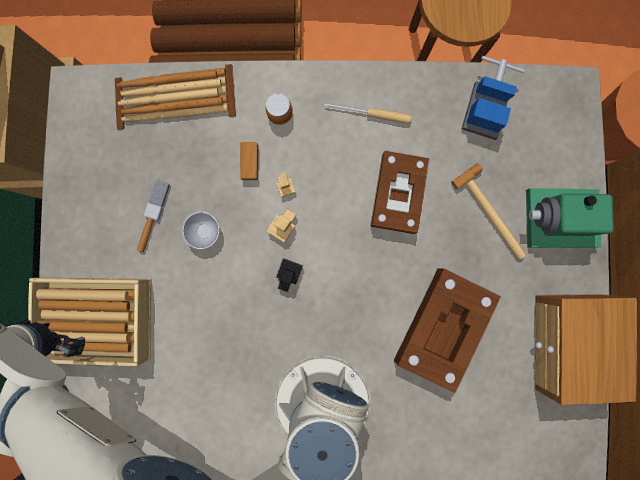

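View pics/side0.png

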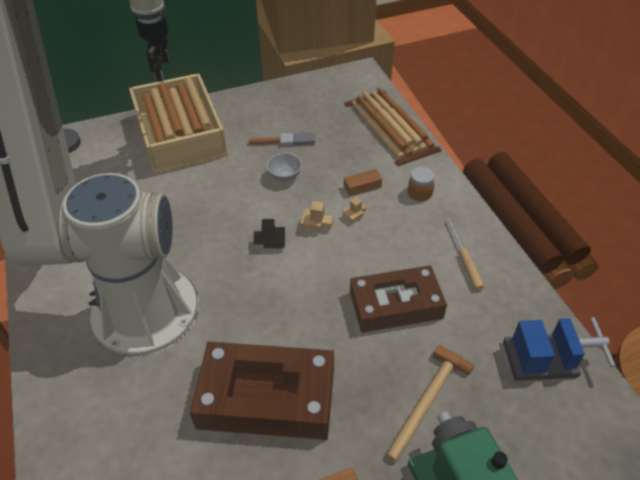

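View pics/wrist0.png

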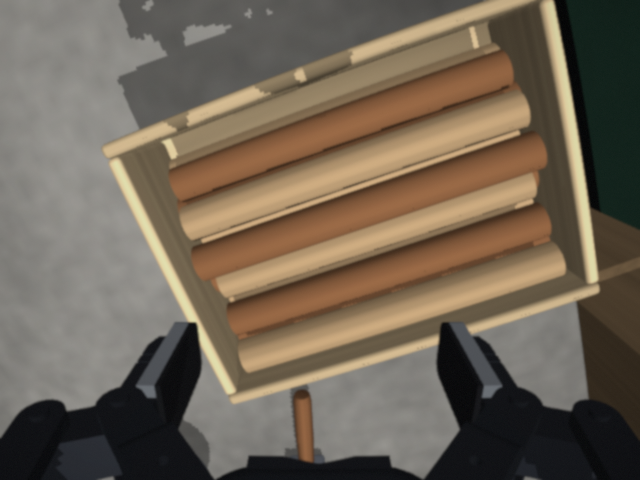

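The top view shows the shoe (larger pale one) at about (282,226), the smaller bed at (400,192), the bowl at (201,231) and the offcut at (249,160). I'll zoom in and measure.

```bash
cat > h.py <<'E'
from rig import r
import cv2,numpy as np
from scipy.spatial.transform import Rotation as R
def rot(rpy): return R.from_euler('xyz',rpy).as_matrix()
def campose(n,s=None):
    c=r.get_calibration(n)
    if n=="wrist":
        T=np.eye(4);T[:3,:3]=rot(s["tcp_rot"]);T[:3,3]=s["eef_pos"]
        M=T@c["mount"];return c,M[:3,:3],M[:3,3]
    return c,rot(c["rotation"]),np.array(c["position"])
def ray(n,uv,s=None):
    c,Rm,p=campose(n,s)
    k=cv2.undistortPoints(np.array(uv,float).reshape(-1,1,2),c["mtx"],c["dist"]).reshape(-1,2)
    return p,(Rm@np.c_[k,np.ones(len(k))].T).T
def onz(n,uv,z,s=None):
    p,d=ray(n,uv,s);return p+d*((z-p[2])/d[:,2])[:,None]
def cloud(n,d,s=None):
    v,u=np.mgrid[0:480,0:640]
    p,dr=ray(n,np.c_[u.ravel(),v.ravel()],s)
    return (p+dr*d.ravel()[:,None]).reshape(480,640,3)
def proj(n,P,s=None):
    c,Rm,p=campose(n,s)
    q=(np.asarray(P,float)-p)@Rm
    return cv2.projectPoints(q,np.zeros(3),np.zeros(3),c["mtx"],c["dist"])[0].reshape(-1,2)
E
python3 - <<'E'
from h import *
im=cv2.imread("pics/top0.png")
a=cv2.resize(im[140:250,355:445],None,fx=4.5,fy=4.5,interpolation=2);b=cv2.resize(im[170:300,240:325],None,fx=4.5,fy=4.5,interpolation=2)
h=max(a.shape[0],b.shape[0]);f=lambda x:np.pad(x,((0,h-x.shape[0]),(0,0),(0,0)))
cv2.imwrite("pics/z0.png",np.hstack([f(a),f(b)]))
d=np.load("pics/top0.npy");P=cloud("top",d)
np.set_printoptions(precision=0,suppress=True)
print(P[150:236:3,370:432:3,2].astype(int))
print(P[205:250:2,262:304:2,2].astype(int))
print(P[226,282],P[192,400])
E
```

```text
[[   1   -2    0    0    0    0    0   -3    1   -3    1    1   -1   -5
     0   -7    0    2    6    0   -5]
 [   5   -2    2    1    0   56   55   54   54   58   58   -4    4    1
     4    4    2    0   -1    0    2]
 [   1    0    0   -3   25   52   55   55   57   62   58   54   51   54
    57   55   53    2    4    4    2]
 [  -3    0    4    0   43   54   60   59   65   53   53   54   58   58
    49   56   57   56   59   51    0]
 [   2    5   -1    0   52   58   57   64   56   55   57   53   56   56
    54   55   57   59   55   58    3]
 [   4    4    0    0   49   53   56   61   52   54   56   52   55   53
    54   52   58   58   51   52    0]
 [   1    4    4   -2   54   61   55   54   59   52   53   59   52   59
    55   51   52   54   64   60    3]
 [  -1    1    0   11   60   50   60   56   56   48   54   57   62   54
    56   54   59   54   55   56    0]
 [   0    1    0   26   54   58   53   52   54   35   28   37   31   42
    56   59   57   55   52   -1    2]
 [   0   -4    0   44   57   59   54   62   53   32   29   35   33   45
    55   52   51   52   53   -2    1]

[... 3958 characters left out ...]
0]
 [   0   -5    0    7    2    3    0    2    0   33   34   33   34    1
     1    0    5    0    0    0    4]
 [   7    2    3    0    3   -1    2   -2    0   -2   -1   32   -4    1
     1    0    3   -1    0    0    0]
 [   1    7   -2    0    5    3   -2    4    3    0   -2   -3    0    0
     2    1    2    5    1    5    3]
 [  -2    0    2    0    0    1    4    0   -2    6    2    5    1   -3
     4    0    1    0    0    6    0]
 [  -1   -2   -1   -2   -3    1   -1   -1    1    1    1   -2    4    4
     2    1    3    5    1   -1    5]
 [   0   -1    1    3    0    0    6    2    1   -3    8    5 1356    1
    -1    1    1    2    3    6    0]]
[468. 106.  81.] [ 565. -204.   22.]
```

View pics/z0.png

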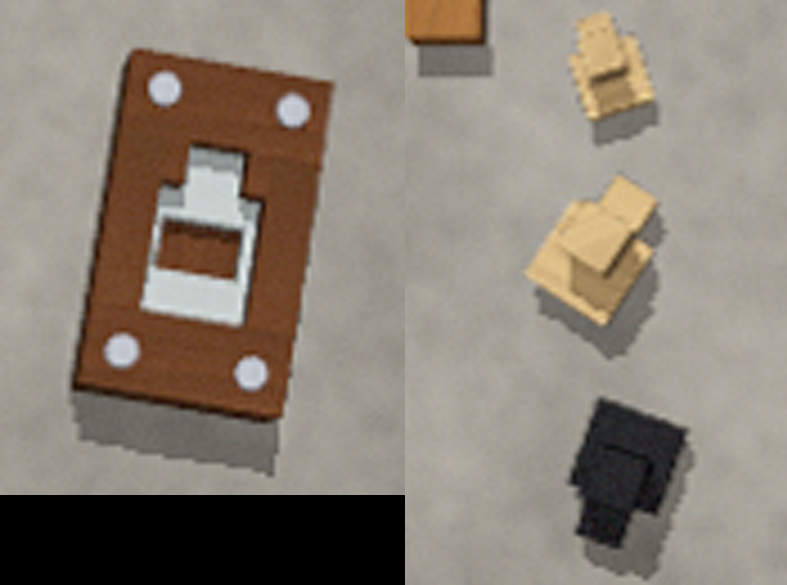

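```bash
cat >> h.py <<'E'
BEDTOP=np.array([[-100,-60,56],[100,-60,56],[100,60,56],[-100,60,56.]])
POCK=np.array([[-51,-31],[25,-31],[25,-17.5],[51,-17.5],[51,17.5],[25,17.5],[25,31],[-51,31.]])
FOOT=np.array([[-40,-28],[14,-28],[14,-14],[40,-14],[40,14],[14,14],[14,28],[-40,28.]])
def tf(x,y,yaw,P):
    c,s=np.cos(yaw),np.sin(yaw);P=np.asarray(P,float)
    o=P.copy();o[:,0]=x+c*P[:,0]-s*P[:,1];o[:,1]=y+s*P[:,0]+c*P[:,1];return o
def z3(P,z): return np.c_[P,np.full(len(P),float(z))]
E
python3 - <<'E'
from h import *
from scipy.optimize import minimize
d=np.load("pics/top0.npy");P=cloud("top",d);X,Y,Z=P[...,0],P[...,1],P[...,2]
print("regions")
m=((Z>48)&(Z<70)&(abs(X-565)<140)&(abs(Y+204)<110)).astype(np.uint8)
# bed top points
pts=P[m>0][:,:2]
def fit(pts,poly_fn,x0):
    return minimize(poly_fn,x0,method="Nelder-Mead",options=dict(maxiter=2000,xatol=.02,fatol=1e-4))
def inpoly(poly,p,soft=2.0):
    poly=poly.astype(np.float32)
    return np.array([cv2.pointPolygonTest(poly,(float(a),float(b)),True) for a,b in p])
# occupancy grid method: labels on pixels, logistic on signed distance
def sd_cost(th,pix,lab,polyf):
    x,y,a=th;c,s=np.cos(a),np.sin(a)
    q=(pix-[x,y])@np.array([[c,-s],[s,c]])
    v=polyf(q)
    return np.mean((1/(1+np.exp(-v/1.5))-lab)**2)
reg=(abs(X-565)<150)&(abs(Y+204)<120)&(Z<100)
# bed: pixel ray intersect z=56
v,u=np.where(reg);W=onz("top",np.c_[u,v],56)[:,:2];lab=(Z[reg]>45)*1.0
def bedpoly(q):
    return np.minimum(inpoly(BEDTOP[:,:2],q),-inpoly(POCK,q))
best=None
for a in (-.15,.0,-.15+np.pi):
  o=fit(None,lambda t:sd_cost(t,W,lab,bedpoly),[565,-204,a])
  print(o.x,o.fun)
# shoe foot at z=34
reg=(abs(X-468)<75)&(abs(Y-106)<60)&(Z<130)
im=cv2.imread("pics/top0.png")
v,u=np.where(reg);W=onz("top",np.c_[u,v],34)[:,:2];Zr=Z[reg];
ok=Zr<60; W34=W[ok];lab=(Zr[ok]>20)*1.0
for a in (-.6,-.6+np.pi,.9):
  o=fit(None,lambda t:sd_cost(t,W34,lab,lambda q:inpoly(FOOT,q)),[460,106,a]);print("foot",o.x,o.fun)
W=onz("top",np.c_[u,v],79)[:,:2];lab=(Zr>60)*1.0
SQ=np.array([[-16,-16],[16,-16],[16,16],[-16,16.]])
for a in (-.6,):
  o=fit(None,lambda t:sd_cost(t,W,lab,lambda q:inpoly(SQ,q)),[468,106,a]);print("post",o.x,o.fun)
E
```

```text
regions
[ 5.62549460e+02 -1.99795912e+02 -1.72198492e-01] 0.010145916176688745
[ 5.62553557e+02 -1.99791110e+02 -1.72038336e-01] 0.0101458627266638
[ 562.03306102 -199.82415548    2.96978044] 0.026329868642877882
foot [477.72607726 106.41493079  -0.56802724] 0.010595823474040268
foot [467.79042898 109.53827933   3.11134867] 0.05775910021389897
foot [473.89030115 122.72798279   1.01921738] 0.08199191309088344
post [477.2817464  105.60158442  -0.57184621] 0.005032084571925878
```

```bash
cat >> h.py <<'E'
def plan(s0,goal,yaw,n,tilt=True):
    """goal pos, yaw of jaw axis (tool z) in world; tool x down. rows of equal body twist in tool axes. returns rows (deg,cm)"""
    R0=rot(s0["tcp_rot"]);p0=np.array(s0["eef_pos"])
    best=None
    for k in (0,np.pi):
        z=np.array([np.cos(yaw+k),np.sin(yaw+k),0]);x=np.array([0,0,-1.]);y=np.cross(z,x)
        G=np.c_[x,y,z];w=R.from_matrix(R0.T@G).as_rotvec()
        if best is None or np.linalg.norm(w)<np.linalg.norm(best[0]): best=(w,G)
    w,G=best
    rows=[];Rc=R0.copy()
    for i in range(n):
        Rc2=Rc@R.from_rotvec(w/n).as_matrix()
        rows.append(np.r_[np.degrees(w/n),Rc.T@((np.array(goal)-p0)/n)/10]);Rc=Rc2
    return np.array(rows),np.degrees(w),R0.T@(np.array(goal)-p0)/10
E
python3 - <<'E'
from h import *
np.set_printoptions(precision=3,suppress=True)
s=r.sense();print(rot(s["tcp_rot"]))
for yaw in (-.57,-.57+np.pi/2):
  rows,w,t=plan(s,[477.5,106,200],yaw,14);print(w,t)
E
```

```text
[[-0.    -0.942  0.334]
 [-0.001  0.334  0.942]
 [-1.     0.    -0.001]]
[-76.866  -0.052  -0.041] [  3.113 -41.461 -36.51 ]
[13.134 -0.061  0.007] [  3.113 -41.461 -36.51 ]
```

```bash
python3 - <<'E'
from h import *
np.set_printoptions(precision=2,suppress=True)
s=r.sense()
rows,w,t=plan(s,[477.5,106,230],-.57,15);print(rows)
E
```

```text
[[-5.12 -0.   -0.    0.01 -2.76 -2.43]
 [-5.12 -0.   -0.    0.01 -2.54 -2.67]
 [-5.12 -0.   -0.    0.01 -2.29 -2.89]
 [-5.12 -0.   -0.    0.01 -2.02 -3.08]
 [-5.12 -0.   -0.    0.01 -1.74 -3.25]
 [-5.12 -0.   -0.    0.01 -1.44 -3.39]
 [-5.12 -0.   -0.    0.01 -1.13 -3.51]
 [-5.12 -0.   -0.    0.01 -0.81 -3.59]
 [-5.12 -0.   -0.    0.01 -0.49 -3.65]
 [-5.12 -0.   -0.    0.01 -0.16 -3.68]
 [-5.12 -0.   -0.    0.01  0.17 -3.68]
 [-5.12 -0.   -0.    0.01  0.5  -3.65]
 [-5.12 -0.   -0.    0.01  0.82 -3.59]
 [-5.12 -0.   -0.    0.01  1.14 -3.5 ]
 [-5.12 -0.   -0.    0.01  1.45 -3.39]]
```

Request:
jog_arm([
  [-5.1,0,0,0,-2.8,-2.4,1],
  [-5.1,0,0,0,-2.5,-2.7,1],
  [-5.1,0,0,0,-2.3,-2.9,1],
  [-5.1,0,0,0,-2.0,-3.1,1],
  [-5.1,0,0,0,-1.7,-3.2,1],
  [-5.1,0,0,0,-1.4,-3.4,1],
  [-5.1,0,0,0,-1.1,-3.5,1],
  [-5.1,0,0,0,-0.8,-3.6,1],
  [-5.1,0,0,0,-0.5,-3.6,1],
  [-5.1,0,0,0,-0.2,-3.7,1],
  [-5.1,0,0,0,0.2,-3.7,1],
  [-5.1,0,0,0,0.5,-3.6,1],
  [-5.1,0,0,0,0.8,-3.6,1],
  [-5.1,0,0,0,1.1,-3.5,1],
  [-5.1,0,0,0,1.4,-3.4,1],
  [0,0,0,0,0,0,1],
  [0,0,0,0,0,0,1],
])

```text
clock: 1.85
eef_pos: [475.6, 106.0, 231.0]
tcp_rot: [0.452, 1.57, 3.014]
contact_force: [-0.3, 0.8, 0.3]
opening: 1.002
```

```bash
python3 - <<'E'
from h import *
np.set_printoptions(precision=2,suppress=True)
s=r.sense();p,d=r.grab_frame("wrist")
import pickle;pickle.dump((s,p,d),open("pics/w1.pkl","wb"))
b=p[:,:,::-1].copy()
x,y,a=477.5,106,-.57
for P in (z3(tf(x,y,a,FOOT),34),np.array(tf(x,y,a,np.array([[-16,-16,79],[16,-16,79],[16,16,79],[-16,16,79.]])))):
    q=proj("wrist",P,s);cv2.polylines(b,[np.round(q).astype(int)],True,(0,0,255),1)
cv2.imwrite("pics/w1.png",b)
E
```

```text
(no output)
```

View pics/w1.png

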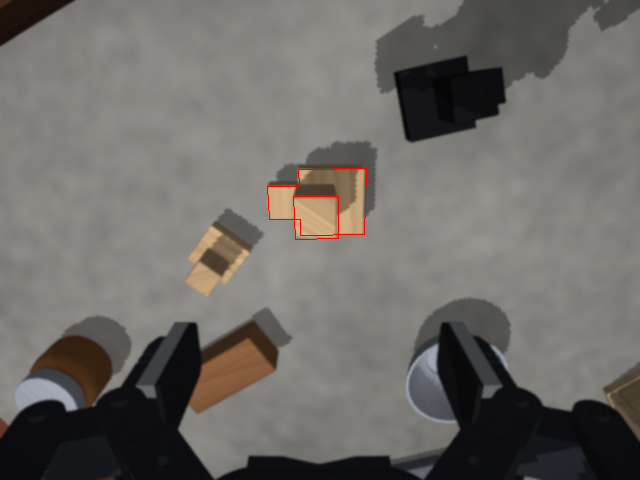

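The wrist overlay from the top-camera fit lines up: post at (317,217), foot at about (268-366,168-235). Next is the descent.

Request:
jog_arm([
  [0,0,0,3.5,-0.1,-0.15,1],
  [-0.4,0,0,4.5,0,0,1],
  [0,0,0,4.5,0,0,1],
  [0,0,0,3.5,0,0,1],
  [0,0,0,2,0,0,1],
  [0,0,0,1.3,0,0,1],
  [0,0,0,0,0,0,1],
  [0,0,0,0,0,0,1],
])

```text
clock: 2.7
eef_pos: [477.7, 107.2, 38.9]
tcp_rot: [-2.274, 1.57, 0.299]
contact_force: [0.4, 0.8, 0.2]
opening: 1.0
```

```bash
python3 - <<'E'
from h import *
np.set_printoptions(precision=2,suppress=True)
s=r.sense();print(s["eef_pos"],s["contact_force"],rot(s["tcp_rot"]))
E
```

```text
[477.7  107.22  38.92] [0.43 0.82 0.23] [[ 0.   -0.54 -0.84]
 [ 0.   -0.84  0.54]
 [-1.   -0.   -0.  ]]
```

Request:
jog_arm([
  [0,0,0,0,0,0,0.3],
  [0,0,0,0,0,0,0.2],
  [0,0,0,0,0,0,0.2],
  [0,0,0,0,0,0,0.2],
  [0,0,0,0,0,0,0.2],
  [0,0,0,0,0,0,0.2],
  [0,0,0,0,0,0,0.2],
  [0,0,0,0,0,0,0.2],
], force=35)

```text
clock: 3.5
eef_pos: [477.9, 106.7, 38.9]
tcp_rot: [-2.347, 1.57, 0.225]
contact_force: [-0.5, 0.0, 6.8]
opening: 0.371
```

Request:
jog_arm([
  [0,0,0,-0.5,0,0,0.2],
  [0,0,0,-1.5,0,0,0.2],
  [0,0,0,-3,0,0,0.2],
  [0,0,0,-3.5,0,0,0.2],
  [0,0,0,-2.5,0,0,0.2],
  [0,0,0,-1,0,0,0.2],
  [0,0,0,0,0,0,0.2],
  [0,0,0,0,0,0,0.2],
])

```text
clock: 4.3
eef_pos: [476.6, 106.4, 157.2]
tcp_rot: [0.784, 1.569, -2.928]
contact_force: [0.2, 0.1, -4.7]
opening: 0.374
```

```bash
python3 - <<'E'
from h import *
np.set_printoptions(precision=2,suppress=True)
s=r.sense();print(s["eef_pos"],s["contact_force"],s["opening"]);p,d=r.grab_frame("wrist")
cv2.imwrite("pics/w2.png",p[:,:,::-1])
rows,w,t=plan(s,[562.5,-200,165],-.172,12);print(rows,w)
E
```

```text
[476.58 106.42 157.18] [ 0.25  0.06 -4.72] 0.37375275042072703
[[-1.9   0.01 -0.   -0.07  1.76 -1.98]
 [-1.9   0.01 -0.   -0.07  1.83 -1.92]
 [-1.9   0.01 -0.   -0.07  1.89 -1.86]
 [-1.9   0.01 -0.   -0.07  1.95 -1.79]
 [-1.9   0.01 -0.   -0.07  2.01 -1.73]
 [-1.9   0.01 -0.   -0.07  2.07 -1.66]
 [-1.9   0.01 -0.   -0.07  2.12 -1.59]
 [-1.9   0.01 -0.   -0.07  2.17 -1.52]
 [-1.9   0.01 -0.   -0.07  2.22 -1.45]
 [-1.9   0.01 -0.   -0.07  2.27 -1.37]
 [-1.9   0.01 -0.   -0.07  2.31 -1.3 ]
 [-1.9   0.01 -0.   -0.07  2.35 -1.22]] [-22.77   0.08  -0.05]
```

View pics/w2.png

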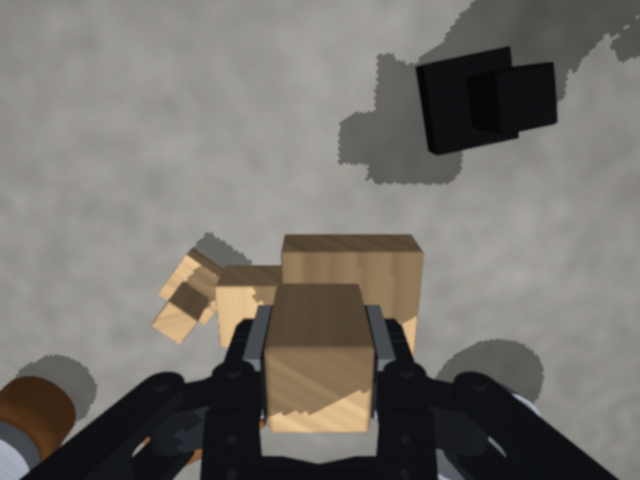

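```bash
python3 - <<'E'
import cv2
im=cv2.imread("pics/w2.png");cv2.imwrite("pics/w2z.png",cv2.resize(im[225:445,205:435],None,fx=2.7,fy=2.7,interpolation=2))
E
```

```text
(no output)
```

View pics/w2z.png

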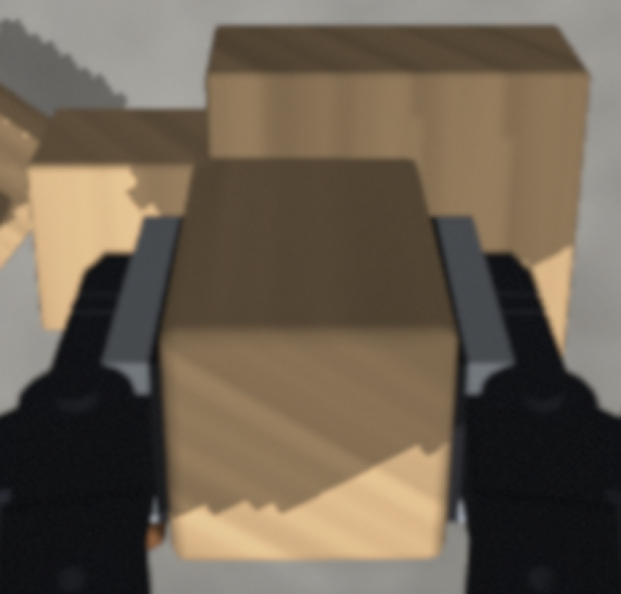

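Request:
jog_arm([
  [-1.9,0,0,0,1.8,-2.0,0.2],
  [-1.9,0,0,0,1.8,-1.9,0.2],
  [-1.9,0,0,-0.1,1.9,-1.9,0.2],
  [-1.9,0,0,-0.1,1.9,-1.8,0.2],
  [-1.9,0,0,-0.1,2.0,-1.7,0.2],
  [-1.9,0,0,-0.1,2.1,-1.7,0.2],
  [-1.9,0,0,-0.1,2.1,-1.6,0.2],
  [-1.9,0,0,-0.1,2.2,-1.5,0.2],
  [-1.9,0,0,-0.1,2.2,-1.4,0.2],
  [-1.9,0,0,-0.1,2.3,-1.4,0.2],
  [-1.9,0,0,0,2.3,-1.3,0.2],
  [-1.9,0,0,0,2.3,-1.2,0.2],
  [0,0,0,0,0,0,0.2],
  [0,0,0,0,0,0,0.2],
])

```text
clock: 5.75
eef_pos: [567.1, -148.8, 163.0]
tcp_rot: [1.658, 1.468, -1.74]
contact_force: [-0.4, 0.8, -3.5]
opening: 0.371
```

```bash
python3 - <<'E'
from h import *
from scipy.optimize import least_squares
np.set_printoptions(precision=2,suppress=True)
s=r.sense();print(s["clock"],s["eef_pos"],s["qpos"],s["qvel"]);print(rot(s["tcp_rot"]))
z=np.array([(162,332,16,-16,79),(455,332,-16,-16,79),(180,557,16,16,79),(438,557,-16,16,79),(208,72,14,-28,34),(588,73,-40,-28,34),(218,27,14,-28,12),(560,27,-40,-28,12),(30,165,40,-14,34),(53,110,40,-14,12),(43,328,40,14,34),(190,160,16,-16,34),(414,160,-16,-16,34)],float)
uv=z[:,:2]/2.7+[205,225]-.3;S=z[:,2:]
c=r.get_calibration("wrist");M=c["mount"];Mi=np.linalg.inv(M)
B=np.array([[0,0,-1],[0,-1,0],[-1,0,0.]])  # shoe->tool
def f(t):
    Rt=R.from_rotvec(t[:3]).as_matrix()@B
    P=S@Rt.T+t[3:];q=P@Mi[:3,:3].T+Mi[:3,3]
    return (cv2.projectPoints(q,np.zeros(3),np.zeros(3),c["mtx"],c["dist"])[0].reshape(-1,2)-uv).ravel()
o=least_squares(f,[0,0,0,38,0,0],loss="soft_l1");print(np.degrees(o.x[:3]),o.x[3:]);print(f(o.x).reshape(-1,2))
np.save("pics/shoetool.npy",o.x)
E
```

```text
5.75 [ 567.08 -148.79  162.96] [-0.2   0.37  1.79 -0.12  0.99 -3.02] [ 0.   -0.01  0.01 -0.    0.    0.  ]
[[-0.02 -0.25 -0.97]
 [-0.1  -0.96  0.25]
 [-0.99  0.1  -0.01]]
[0.51 0.69 0.31] [43.33 -1.44 -0.76]
[[-0.32 -0.11]
 [ 0.51 -0.14]
 [-2.85  0.51]
 [ 1.01  0.22]
 [-0.64  1.71]
 [-0.65  1.7 ]
 [-0.71 -0.32]
 [-2.51  0.15]
 [ 0.07  0.15]
 [ 2.21 -1.27]
 [ 0.58  0.36]
 [ 1.6  -2.31]
 [ 0.39 -2.14]]
```

The wrist joint is at its limit of -3.02, so this half-turn can't reach the bed's yaw. I'll set the shoe down on a clear patch and regrip it with the tool turned 180°.

```bash
python3 - <<'E'
from h import *
np.set_printoptions(precision=2,suppress=True)
s=r.sense()
rows,w,t=plan(s,[480,-40,100],-.4,6);print(rows,w)
d=np.load("pics/top0.npy");P=cloud("top",d);m=(abs(P[...,0]-480)<75)&(abs(P[...,1]+40)<75)&(P[...,2]<200);print("max z",np.percentile(P[m][:,2],[50,99,100]))
E
```

```text
[[ 1.37 -0.16 -0.97  0.89 -1.49  1.87]
 [ 1.37 -0.16 -0.97  0.91 -1.43  1.9 ]
 [ 1.37 -0.16 -0.97  0.94 -1.36  1.94]
 [ 1.37 -0.16 -0.97  0.97 -1.3   1.96]
 [ 1.37 -0.16 -0.97  1.   -1.24  1.99]
 [ 1.37 -0.16 -0.97  1.02 -1.17  2.02]] [ 8.23 -0.94 -5.84]
max z [ 0.36  7.02 10.49]
```

Request:
jog_arm([
  [1.4,-0.2,-1.0,0.9,-1.5,1.9,0.2],
  [1.4,-0.2,-1.0,0.9,-1.4,1.9,0.2],
  [1.4,-0.2,-1.0,0.9,-1.4,1.9,0.2],
  [1.4,-0.2,-1.0,1.0,-1.3,2.0,0.2],
  [1.4,-0.1,-0.9,1.0,-1.2,2.0,0.2],
  [1.4,-0.1,-0.9,1.0,-1.2,2.0,0.2],
  [0,0,0,0,0,0,0.2],
  [0,0,0,0,0,0,0.2],
])

```text
clock: 6.55
eef_pos: [480.5, -39.9, 101.6]
tcp_rot: [2.317, 1.569, -1.226]
contact_force: [0.6, -0.1, -3.6]
opening: 0.368
```

```bash
python3 - <<'E'
from h import *
np.set_printoptions(precision=2,suppress=True)
s=r.sense();print(s["eef_pos"],s["qpos"],s["contact_force"])
rows,w,t=plan(s,[480,-40,50],-.4,4);print(rows,w,t)
E
```

```text
[480.5  -39.85 101.62] [-0.08  0.31  2.05 -0.    0.79 -2.82] [ 0.65 -0.08 -3.55]
[[-0.02 -0.02 -0.02  1.29  0.01  0.01]
 [-0.02 -0.02 -0.02  1.29  0.01  0.01]
 [-0.02 -0.02 -0.02  1.29  0.01  0.01]
 [-0.02 -0.02 -0.02  1.29  0.01  0.01]] [-0.09 -0.07 -0.08] [5.16 0.03 0.05]
```

Good: vertical again. Check the shoe in the side view while lowering.

Request:
jog_arm([
  [0,0,0,2,0,0,0.2],
  [0,0,0,2,0,0,0.2],
  [0,0,0,1,0,0,0.2],
  [0,0,0,0.3,0,0,0.2],
  [0,0,0,0,0,0,0.2],
  [0,0,0,0,0,0,0.2],
])

```text
clock: 7.15
eef_pos: [481.9, -40.6, 49.4]
tcp_rot: [2.836, 1.568, -0.708]
contact_force: [0.2, -0.9, -4.8]
opening: 0.376
```

Request:
jog_arm([
  [0,0,0,0.2,0,0,0.2],
  [0,0,0,0.1,0,0,0.2],
  [0,0,0,0,0,0,0.2],
])

```text
clock: 7.45
eef_pos: [481.3, -40.4, 46.0]
tcp_rot: [2.646, 1.568, -0.898]
contact_force: [0.6, -0.5, -4.6]
opening: 0.372
```

Request:
jog_arm([
  [0,0,0,0.15,0,0,0.2],
  [0,0,0,0,0,0,0.2],
])

```text
clock: 7.65
eef_pos: [481.2, -40.4, 44.2]
tcp_rot: [2.528, 1.568, -1.016]
contact_force: [0.8, 0.3, -3.7]
opening: 0.368
```

Request:
jog_arm([
  [0,0,0,0.15,0,0,0.2],
  [0,0,0,0,0,0,0.2],
])

```text
clock: 7.85
eef_pos: [481.1, -40.4, 42.6]
tcp_rot: [2.491, 1.569, -1.053]
contact_force: [0.5, -0.5, -3.4]
opening: 0.367
```

Request:
jog_arm([
  [0,0,0,0.15,0,0,0.2],
  [0,0,0,0,0,0,0.2],
])

```text
clock: 8.05
eef_pos: [481.1, -40.4, 41.1]
tcp_rot: [2.477, 1.569, -1.067]
contact_force: [-0.4, 0.2, -4.6]
opening: 0.363
```

Request:
jog_arm([
  [0,0,0,0.15,0,0,0.2],
  [0,0,0,0,0,0,0.2],
])

```text
clock: 8.25
eef_pos: [481.1, -40.4, 39.7]
tcp_rot: [2.486, 1.569, -1.058]
contact_force: [-0.2, 0.1, -3.4]
opening: 0.371
```

Request:
jog_arm([
  [0,0,0,0.1,0,0,0.2],
  [0,0,0,0,0,0,0.2],
])

```text
clock: 8.45
eef_pos: [481.3, -40.4, 39.0]
tcp_rot: [2.605, 1.568, -0.939]
contact_force: [-0.7, -0.2, -0.1]
opening: 0.371
```

Request:
jog_arm([
  [0,0,0,0.1,0,0,0.2],
  [0,0,0,0,0,0,0.2],
])

```text
clock: 8.65
eef_pos: [481.6, -40.5, 38.9]
tcp_rot: [2.699, 1.568, -0.845]
contact_force: [-4.4, 0.2, 15.7]
opening: 0.37
```

Request:
jog_arm([
  [0,0,0,-0.1,0,0,0.6],
  [0,0,0,0,0,0,1],
  [0,0,0,0,0,0,1],
  [0,0,0,0,0,0,1],
  [0,0,0,-1,0,0,1],
  [0,0,0,-3,0,0,1],
  [0,0,0,-3,0,0,1],
  [0,0,0,-3,0,0,1],
  [8,0,0,-1,0,0,1],
  [8,0,0,0,0,0,1],
  [8,0,0,0,0,0,1],
  [8,0,0,0,0,0,1],
  [8,0,0,0,0,0,1],
  [8,0,0,0,0,0,1],
  [8,0,0,0,0,0,1],
  [8,0,0,0,0,0,1],
  [8,0,0,0,0,0,1],
  [8,0,0,0,0,0,1],
  [8,0,0,0,0,0,1],
  [8,0,0,0,0,0,1],
])

```text
clock: 10.65
eef_pos: [481.1, -40.2, 149.4]
tcp_rot: [-1.94, 1.568, -0.882]
contact_force: [-0.5, -0.4, 0.0]
opening: 1.002
```

Request:
jog_arm([
  [8,0,0,0,0,0,1],
  [8,0,0,0,0,0,1],
  [8,0,0,0,0,0,1],
  [8,0,0,0,0,0,1],
  [8,0,0,0,0,0,1],
  [8,0,0,0,0,0,1],
  [8,0,0,0,0,0,1],
  [8,0,0,0,0,0,1],
  [8,0,0,0,0,0,1],
  [8,0,0,0,0,0,1],
  [4,0,0,0,0,0,1],
  [0,0,0,0,0,0,1],
  [0,0,0,0,0,0,1],
])

```text
clock: 11.95
eef_pos: [481.1, -40.2, 149.2]
tcp_rot: [-0.482, 1.568, -0.882]
contact_force: [0.6, 0.0, 1.2]
opening: 1.0
```

```bash
python3 - <<'E'
from h import *
np.set_printoptions(precision=2,suppress=True)
s=r.sense();print(s["eef_pos"],s["qpos"],rot(s["tcp_rot"]))
p,d=r.grab_frame("wrist");cv2.imwrite("pics/w3.png",p[:,:,::-1])
rows,w,t=plan(s,[481,-40,38.5],-.4,1);print(w,t)
E
```

```text
[481.09 -40.21 149.19] [-0.09  0.24  2.01 -0.    0.89  0.32] [[ 0.    0.39  0.92]
 [-0.    0.92 -0.39]
 [-1.   -0.    0.  ]]
[-0.01  0.13  0.07] [11.07  0.03 -0.04]
```

View pics/w3.png

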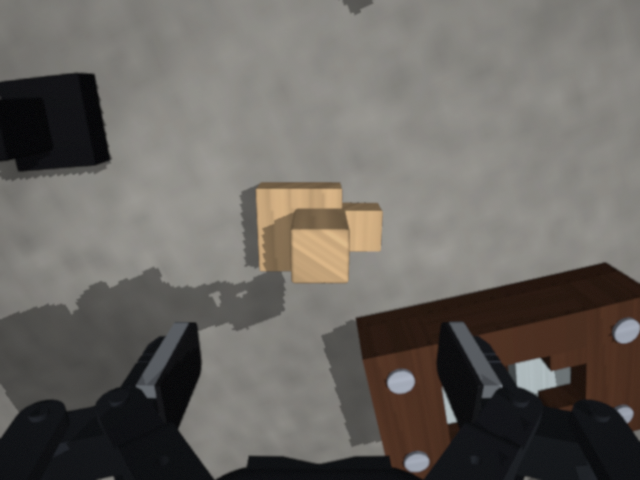

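Request:
jog_arm([
  [0,0,0,2,0,0,1],
  [0,0,0,3.5,0,0,1],
  [0,0,0,3,0,0,1],
  [0,0,0,1.5,0,0,1],
  [0,0,0,1,0,0,1],
  [0,0,0,0,0,0,1],
  [0,0,0,0,0,0,0.3],
  [0,0,0,0,0,0,0.2],
  [0,0,0,0,0,0,0.2],
  [0,0,0,0,0,0,0.2],
  [0,0,0,0,0,0,0.2],
  [0,0,0,0,0,0,0.2],
  [0,0,0,0,0,0,0.2],
  [0,0,0,0,0,0,0.2],
])

```text
clock: 13.4
eef_pos: [481.8, -40.5, 39.6]
tcp_rot: [-0.279, 1.567, -0.681]
contact_force: [-0.4, -0.5, 6.3]
opening: 0.368
```

Request:
jog_arm([
  [0,0,0,-1,0,0,0.2],
  [0,0,0,-3,0,0,0.2],
  [0,0,0,-3.5,0,0,0.2],
  [0,0,0,-3,0,0,0.2],
  [0,0,0,-2,0,0,0.2],
  [0,0,0,0,0,0,0.2],
  [0,0,0,0,0,0,0.2],
])

```text
clock: 14.1
eef_pos: [480.7, -40.2, 163.7]
tcp_rot: [-0.513, 1.568, -0.916]
contact_force: [-0.4, -1.0, -4.6]
opening: 0.37
```

```bash
python3 - <<'E'
from h import *
import pickle
np.set_printoptions(precision=2,suppress=True)
s=r.sense();print(s["eef_pos"],s["contact_force"])
p,d=r.grab_frame("wrist");cv2.imwrite("pics/w4.png",p[:,:,::-1]);pickle.dump((s,p,d),open("pics/w4.pkl","wb"))
p,d=r.grab_frame("side");cv2.imwrite("pics/s4.png",p[:,:,::-1])
rows,w,t=plan(s,[562.5,-200,165],-.172,8);print(rows,w)
E
```

```text
[480.66 -40.17 163.68] [-0.44 -0.95 -4.58]
[[-1.65  0.01  0.01 -0.01 -1.44  1.72]
 [-1.65  0.01  0.01 -0.01 -1.49  1.68]
 [-1.65  0.01  0.01 -0.01 -1.53  1.64]
 [-1.65  0.01  0.01 -0.01 -1.58  1.59]
 [-1.65  0.01  0.01 -0.01 -1.63  1.55]
 [-1.65  0.01  0.01 -0.01 -1.67  1.5 ]
 [-1.65  0.01  0.01 -0.02 -1.71  1.45]
 [-1.65  0.01  0.01 -0.02 -1.75  1.4 ]] [-13.2    0.12   0.09]
```

View pics/w4.png

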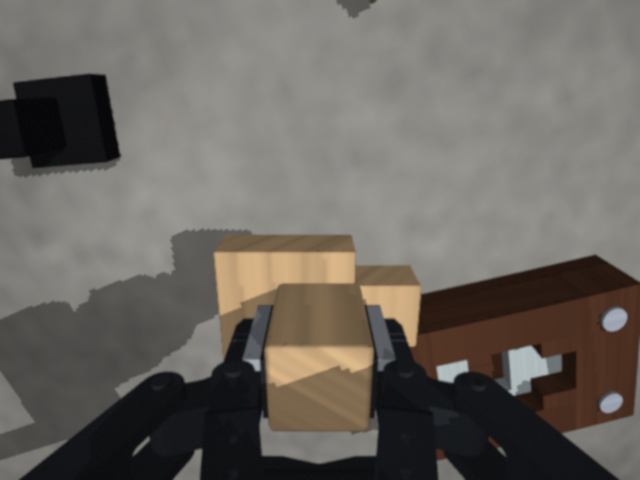

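View pics/s4.png

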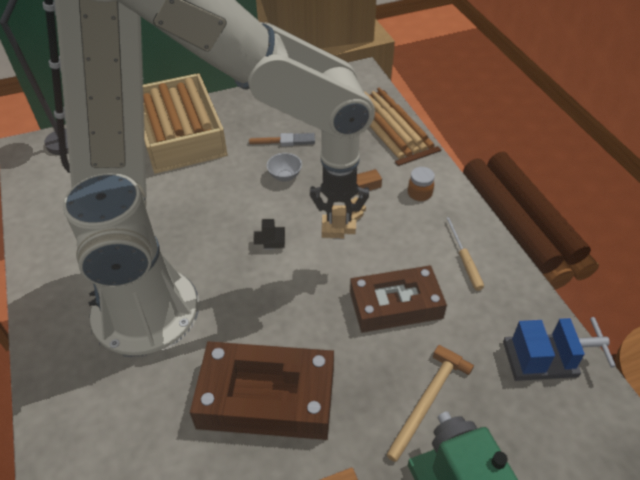

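```bash
python3 - <<'E'
from h import *
import pickle
s,p,d=pickle.load(open("pics/w4.pkl","rb"))
def draw(n,b,s=None):
    x,y,a=562.5,-199.8,-.172
    for P in (tf(x,y,a,BEDTOP),z3(tf(x,y,a,POCK),56),z3(tf(x,y,a,POCK),34)):
        cv2.polylines(b,[np.round(proj(n,P,s)*8).astype(int)],True,(0,255,0),1,cv2.LINE_AA,3)
b=p[:,:,::-1].copy();draw("wrist",b,s)
t=cv2.imread("pics/top0.png");draw("top",t);c=cv2.imread("pics/s4.png");draw("side",c)
A=cv2.resize(b[240:480,400:640],(400,400),interpolation=2)
T=cv2.resize(t[145:240,362:437],(300,380),interpolation=2);C=cv2.resize(c[255:335,340:455],(460,320),interpolation=2)
o=np.zeros((600,800,3),np.uint8);o[:400,:400]=A;cv2.imwrite("pics/ov1.png",np.hstack([A,np.pad(T,((0,20),(0,0),(0,0)))]));cv2.imwrite("pics/ov2.png",C)
E
```

```text
(no output)
```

View pics/ov1.png

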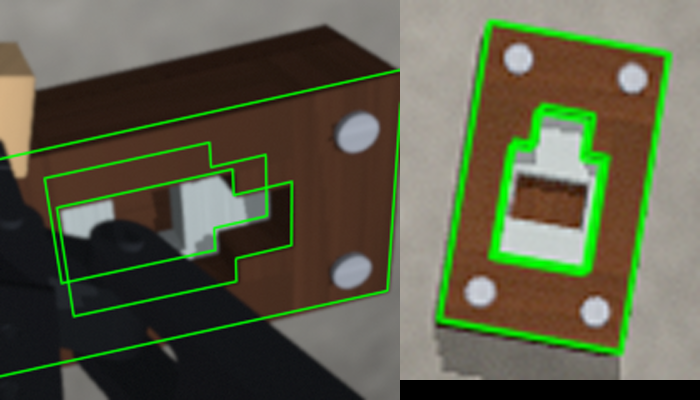

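View pics/ov2.png

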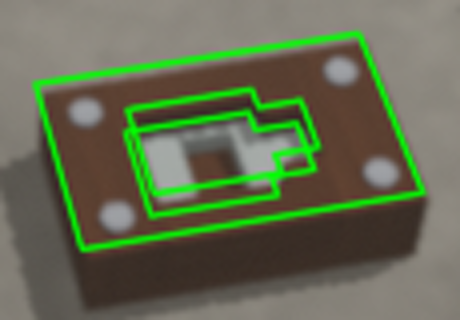

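```bash
python3 - <<'E'
from h import *
gx,gy=np.meshgrid(np.arange(-60,60,.25),np.arange(40,-40,-.25))
Q=z3(tf(562.5,-199.8,-.172,np.c_[gx.ravel(),gy.ravel()]),34)
out=[]
for n,f in (("top","pics/top0.png"),("side","pics/s4.png")):
    im=cv2.imread(f);q=proj(n,Q).astype(np.float32).reshape(gx.shape+(2,))
    o=cv2.remap(im,q[...,0],q[...,1],cv2.INTER_LINEAR)
    g=o.astype(float).mean(2)
    for y in (-12,-6,0,6):
        row=g[int((40-y)/.25)-8:int((40-y)/.25)+8].mean(0)
        gr=np.gradient(cv2.GaussianBlur(row[None],(0,0),3)[0])
        seg=lambda a,b:slice(int((a+60)*4),int((b+60)*4))
        i=np.argmin(gr[seg(-30,0)]);j=np.argmax(gr[seg(0,30)])
        print(n,y,"falling",-30+i/4,"rising",j/4)
    o=o.copy()
    for x in range(-50,60,10): cv2.line(o,(int((x+60)*4),0),(int((x+60)*4),8),(0,255,255),1)
    out.append(o)
cv2.imwrite("pics/rect.png",np.vstack(out)[:, :])
E
```

```text
top -12 falling -23.0 rising 9.0
top -6 falling -21.75 rising 8.5
top 0 falling -22.5 rising 7.75
top 6 falling -22.25 rising 8.75
side -12 falling -20.5 rising 10.0
side -6 falling -20.25 rising 9.5
side 0 falling -20.75 rising 10.25
side 6 falling -20.5 rising 10.0
```

View pics/rect.png

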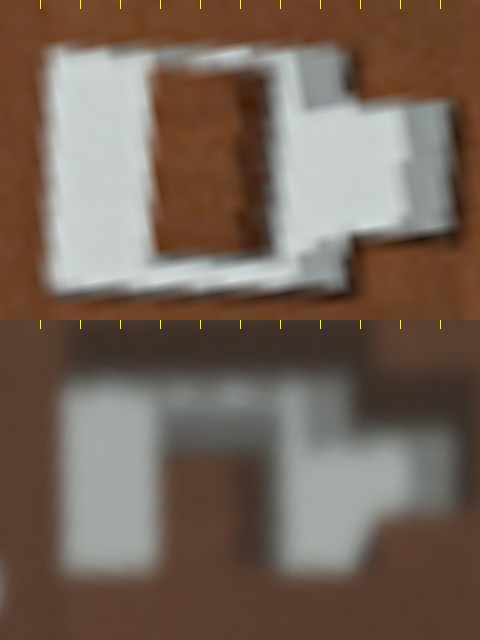

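Request:
jog_arm([
  [-1.7,0,0,0,-1.4,1.7,0.2],
  [-1.7,0,0,0,-1.5,1.7,0.2],
  [-1.7,0,0,0,-1.5,1.7,0.2],
  [-1.6,0,0,0,-1.6,1.6,0.2],
  [-1.6,0,0,0,-1.6,1.6,0.2],
  [-1.6,0,0,0,-1.7,1.5,0.2],
  [-1.6,0,0,0,-1.7,1.5,0.2],
  [-1.7,0,0,0,-1.7,1.5,0.2],
  [0,0,0,0,0,0,0.2],
  [0,0,0,0,0,0,0.2],
])

```text
clock: 15.2
eef_pos: [564.8, -199.5, 162.4]
tcp_rot: [-2.565, 1.569, -2.738]
contact_force: [-0.1, 0.1, -3.9]
opening: 0.37
```

```bash
python3 - <<'E'
from h import *
np.set_printoptions(precision=3,suppress=True)
s=r.sense();print(s["eef_pos"],s["qpos"])
rows,w,t=plan(s,[564.5,-200.1,120],-.172,1);print(w,t)
p,d=r.grab_frame("wrist");b=p[:,:,::-1].copy()
x,y,a=562.5,-199.8,-.172
for P in (tf(x,y,a,BEDTOP),z3(tf(x,y,a,POCK),56)):
    cv2.polylines(b,[np.round(proj("wrist",P,s)*8).astype(int)],True,(0,255,0),1,cv2.LINE_AA,3)
cv2.imwrite("pics/w5.png",b)
E
```

```text
[ 564.841 -199.455  162.401] [-0.341  0.387  1.752 -0.002  1.005 -0.167]
[-0.078 -0.09   0.058] [ 4.24  -0.065 -0.016]
```

View pics/w5.png

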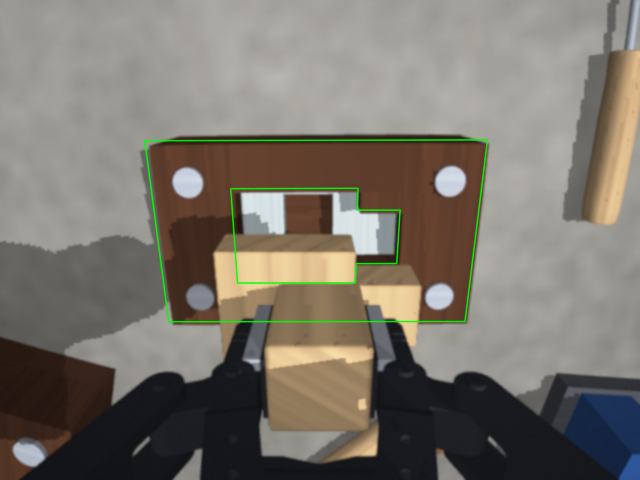

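Request:
jog_arm([
  [0,0,0,2,-0.05,0,0.2],
  [0,0,0,2.5,0,0,0.2],
  [0,0,0,1.7,0,0,0.2],
  [0,0,0,0.8,0,0,0.2],
  [0,0,0,0,0,0,0.2],
  [0,0,0,0,0,0,0.2],
])

```text
clock: 15.85
eef_pos: [566.1, -200.0, 94.8]
tcp_rot: [-0.715, 1.568, -0.887]
contact_force: [-0.1, 0.6, -4.4]
opening: 0.371
```

```bash
python3 - <<'E'
from h import *
np.set_printoptions(precision=3,suppress=True)
s=r.sense();print(s["eef_pos"])
rows,w,t=plan(s,[564.5,-200.1,73.2],-.172,1);print(w,t)
p,d=r.grab_frame("wrist");cv2.imwrite("pics/w6.png",p[:,:,::-1])
p,d=r.grab_frame("side");cv2.imwrite("pics/s6.png",cv2.resize(p[200:340,300:480,::-1],None,fx=4,fy=4,interpolation=2))
E
```

```text
[ 566.122 -200.048   94.772]
[0.013 0.118 0.102] [ 2.157 -0.029 -0.163]
```

View pics/w6.png

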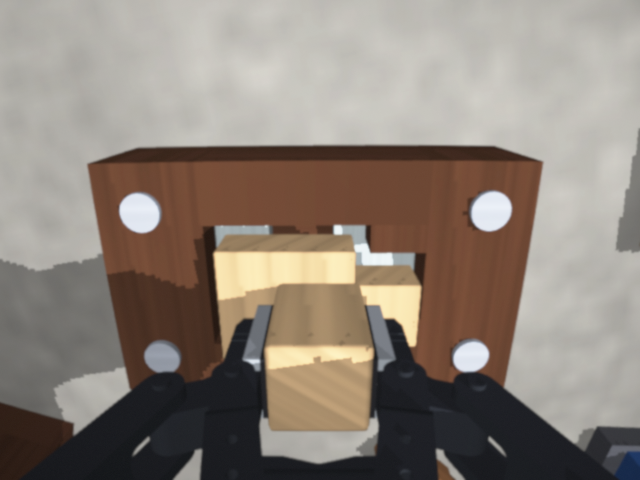

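View pics/s6.png

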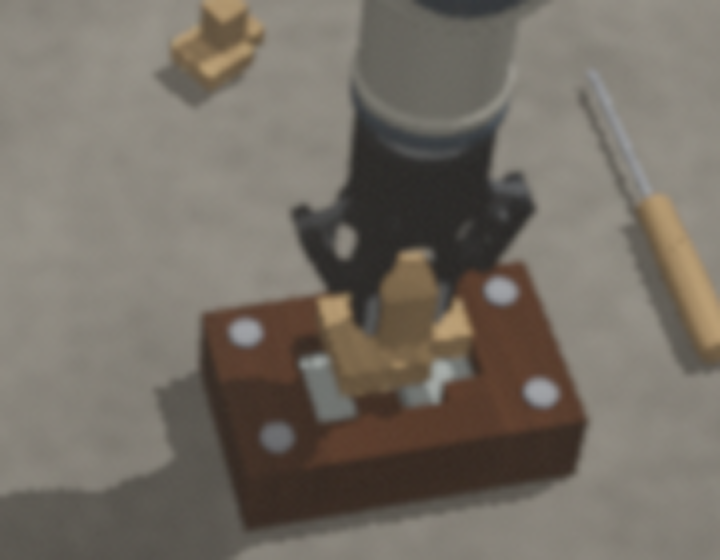

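Request:
jog_arm([
  [0,0,0,0.5,-0.03,-0.15,0.2],
  [0,0,0,0.4,0,0,0.2],
  [0,0,0,0.2,0,0,0.2],
  [0,0,0,0.2,0,0,0.2],
  [0,0,0,0,0,0,0.2],
])

```text
clock: 16.45
eef_pos: [564.2, -200.3, 80.9]
tcp_rot: [-0.951, 1.569, -1.123]
contact_force: [-0.1, 0.3, -3.8]
opening: 0.37
```

Request:
jog_arm([
  [0,0,0,0.1,0,0,0.2],
  [0,0,0,0.1,0,0,0.2],
  [0,0,0,0,0,0,0.2],
])

```text
clock: 16.75
eef_pos: [564.3, -200.3, 79.2]
tcp_rot: [-0.851, 1.568, -1.023]
contact_force: [0.3, -0.3, -3.4]
opening: 0.368
```

Request:
jog_arm([
  [0,0,0,0.2,0,0,0.2],
  [0,0,0,0.1,0,0,0.2],
  [0,0,0,0,0,0,0.2],
])

```text
clock: 17.05
eef_pos: [564.2, -200.3, 76.0]
tcp_rot: [-0.912, 1.569, -1.084]
contact_force: [0.3, 0.1, -4.0]
opening: 0.373
```

In the pocket, with no lateral contact. Down to the floor now.

Request:
jog_arm([
  [0,0,0,0.15,0,0,0.2],
  [0,0,0,0.05,0,0,0.2],
  [0,0,0,0,0,0,0.2],
])

```text
clock: 17.35
eef_pos: [564.3, -200.3, 74.2]
tcp_rot: [-0.832, 1.568, -1.004]
contact_force: [0.2, -0.2, -3.6]
opening: 0.369
```

Request:
jog_arm([
  [0,0,0,0.08,0,0,0.2],
  [0,0,0,0,0,0,0.2],
])

```text
clock: 17.55
eef_pos: [564.5, -200.4, 73.6]
tcp_rot: [-0.758, 1.568, -0.93]
contact_force: [-0.4, 0.1, -0.7]
opening: 0.375
```

Request:
jog_arm([
  [0,0,0,0,0,0,0.42],
  [0,0,0,0,0,0,0.42],
  [0,0,0,0,0,0,0.42],
  [0,0,0,0,0,-0.1,0.42],
  [0,0,0,0,0,-0.1,0.42],
  [0,0,0,0,0,-0.06,0.42],
  [0,0,0,0,0,-0.06,0.42],
  [0,0,0,0,0,-0.06,0.42],
  [0,0,0,0,0,-0.06,0.42],
  [0,0,0,0,0,-0.06,0.42],
  [0,0,0,0,0,-0.06,0.42],
  [0,0,0,0,0,-0.06,0.42],
  [0,0,0,0,0,-0.06,0.42],
  [0,0,0,0,0,0,0.42],
])

```text
clock: 18.95
eef_pos: [557.9, -199.2, 73.5]
tcp_rot: [-0.681, 1.568, -0.853]
contact_force: [0.6, 0.7, -1.0]
opening: 0.419
```

```bash
python3 - <<'E'
from h import *
np.set_printoptions(precision=3,suppress=True)
s=r.sense();print(s["eef_pos"],s["contact_force"],s["opening"])
p,d=r.grab_frame("wrist");cv2.imwrite("pics/w7.png",p[:,:,::-1])
E
```

```text
[ 557.917 -199.218   73.474] [ 0.633  0.682 -1.026] 0.41876266756048863
```

View pics/w7.png

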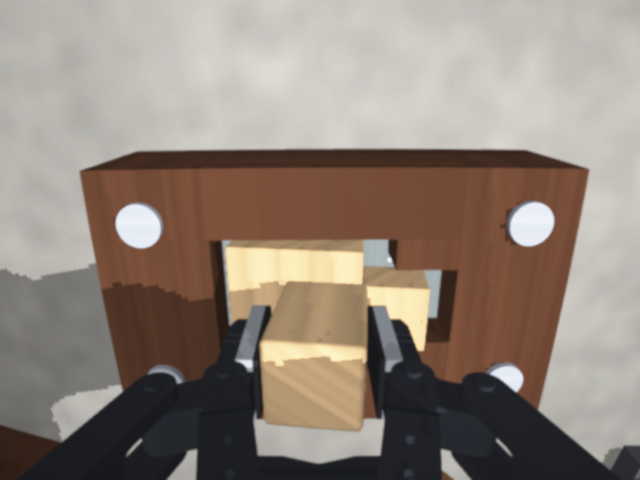

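The shoe still rides proud, leaning slightly towards -x (post at 263-368, right pad just behind). That fits a slot that is a little further along -x.

Request:
jog_arm([
  [0,0,0,0,0,-0.06,0.42],
  [0,0,0,0,0,-0.06,0.42],
  [0,0,0,0,0,-0.06,0.42],
  [0,0,0,0,0,-0.06,0.42],
  [0,0,0,0,0,0,0.42],
  [0,0,0,0,0,0,0.42],
])

```text
clock: 19.6
eef_pos: [555.2, -198.8, 73.4]
tcp_rot: [-0.878, 1.569, -1.051]
contact_force: [-0.1, -0.7, -2.4]
opening: 0.42
```

```bash
python3 - <<'E'
from h import *
np.set_printoptions(precision=3,suppress=True)
s=r.sense();print(s["eef_pos"],s["contact_force"],s["opening"])
p,d=r.grab_frame("wrist");cv2.imwrite("pics/w8.png",p[:,:,::-1])
E
```

```text
[ 555.195 -198.773   73.428] [-0.133 -0.743 -2.415] 0.4200635492218496
```

View pics/w8.png

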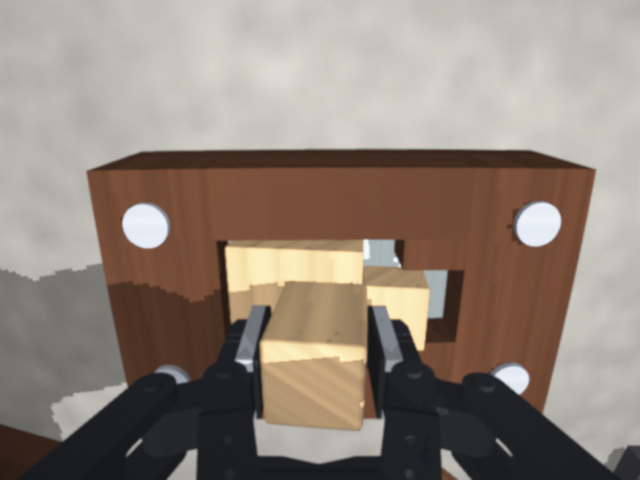

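The shoe travels with the fingers while leaning, wedged between the pads, and they carry about 2.4 N of it. I'll open wider so it can settle freely.

Request:
jog_arm([
  [0,0,0,0,0,0,0.52],
  [0,0,0,0,0,0,0.52],
  [0,0,0,0,0,0,0.52],
  [0,0,0,0,0,0,0.52],
])

```text
clock: 20.05
eef_pos: [555.3, -198.8, 73.5]
tcp_rot: [-0.835, 1.568, -1.007]
contact_force: [-0.7, 0.4, 0.6]
opening: 0.521
```

```bash
python3 - <<'E'
from h import *
np.set_printoptions(precision=3,suppress=True)
s=r.sense();print(s["eef_pos"],s["contact_force"],s["opening"])
p,d=r.grab_frame("wrist");cv2.imwrite("pics/w9.png",p[:,:,::-1])
E
```

```text
[ 555.259 -198.787   73.487] [-0.683  0.387  0.553] 0.5208869693910386
```

View pics/w9.png

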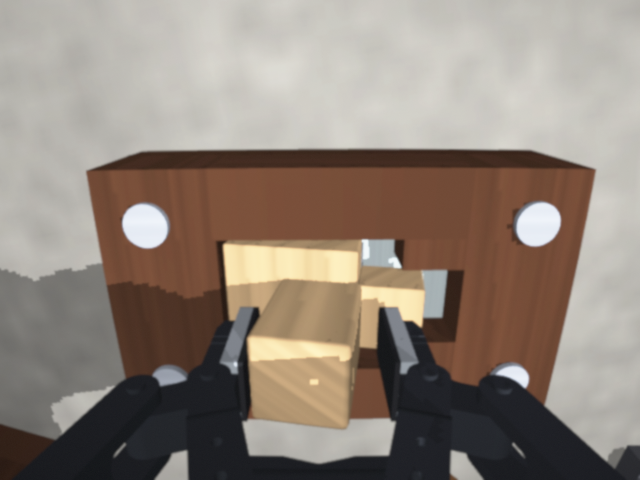

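It leans further towards -x (post top at about 247-355, tail at x=225), so the tongue's +x edge is still on the plate. I'll push further along -x with the right-hand finger.

Request:
jog_arm([
  [0,0,0,0,0,-0.15,0.52],
  [0,0,0,0,0,-0.15,0.52],
  [0,0,0,0,0,-0.1,0.52],
  [0,0,0,0,0,-0.1,0.52],
  [0,0,0,0,0,-0.1,0.52],
  [0,0,0,0,0,-0.1,0.52],
  [0,0,0,0,0,-0.1,0.52],
  [0,0,0,0,0,0,0.52],
  [0,0,0,0,0,0,0.52],
])

```text
clock: 21.0
eef_pos: [547.5, -197.4, 73.5]
tcp_rot: [-0.768, 1.568, -0.94]
contact_force: [0.2, 0.2, 0.2]
opening: 0.523
```

```bash
python3 - <<'E'
from h import *
np.set_printoptions(precision=3,suppress=True)
s=r.sense();print(s["eef_pos"],s["contact_force"],s["opening"])
p,d=r.grab_frame("wrist");cv2.imwrite("pics/w10.png",p[:,:,::-1])
E
```

```text
[ 547.488 -197.438   73.468] [0.16  0.2   0.164] 0.5234338688374067
```

View pics/w10.png

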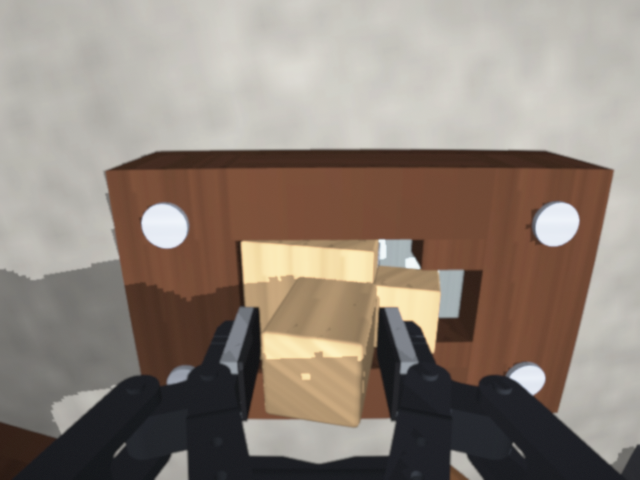

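It still leans, tail near the -x wall (x≈240). I'll regrip to straighten it, then shuffle it gripped with light down-pressure across the estimated slot.

Request:
jog_arm([
  [0,0,0,0,0,0.2,0.52],
  [0,0,0,0,0,0.2,0.52],
  [0,0,0,0,0,0.2,0.52],
  [0,0,0,0,0,0.17,0.52],
  [0,0,0,0,0,0,0.4],
  [0,0,0,0,0,0,0.3],
  [0,0,0,0,0,0,0.3],
  [0,0,0,0,0,0,0.3],
  [0,0,0,0,0,0,0.3],
], force=25)

```text
clock: 21.95
eef_pos: [556.0, -199.0, 74.0]
tcp_rot: [-0.481, 1.567, -0.653]
contact_force: [1.3, 0.6, 5.8]
opening: 0.398
```

```bash
python3 - <<'E'
from h import *
np.set_printoptions(precision=3,suppress=True)
s=r.sense();print(s["eef_pos"],s["contact_force"],s["opening"])
dx=np.array(s["eef_pos"])[:2]-[562.5,-199.8];c,sn=np.cos(-.172),np.sin(-.172);print("bed xy",c*dx[0]+sn*dx[1],-sn*dx[0]+c*dx[1])
p,d=r.grab_frame("wrist");cv2.imwrite("pics/w11.png",p[:,:,::-1])
E
```

```text
[ 555.988 -198.979   73.971] [1.326 0.564 5.757] 0.3980708240626361
bed xy -6.556043541435414 -0.30536368160149974
```

View pics/w11.png

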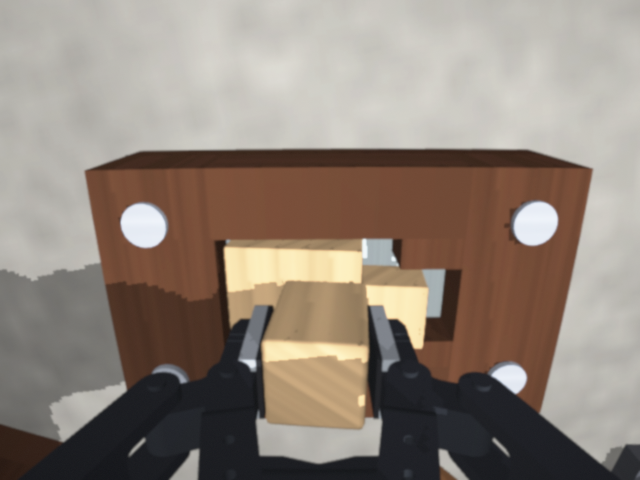

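Request:
jog_arm([
  [0,0,0,-0.3,0,0,0.2],
  [0,0,0,-0.3,0,0,0.2],
  [0,0,0,0,0,0,0.2],
  [0,0,0,0,0,0,0.2],
], force=60)

```text
clock: 22.4
eef_pos: [554.2, -198.5, 78.8]
tcp_rot: [-1.506, 1.569, -1.678]
contact_force: [-0.0, -0.6, -3.9]
opening: 0.365
```

```bash
python3 - <<'E'
from h import *
np.set_printoptions(precision=3,suppress=True)
s=r.sense();print(s["eef_pos"],s["contact_force"],s["opening"])
dx=np.array(s["eef_pos"])[:2]-[562.5,-199.8];c,sn=np.cos(-.172),np.sin(-.172);print("bed xy",c*dx[0]+sn*dx[1],-sn*dx[0]+c*dx[1])
p,d=r.grab_frame("wrist");cv2.imwrite("pics/w12.png",p[:,:,::-1])
E
```

```text
[ 554.246 -198.473   78.814] [-0.016 -0.572 -3.894] 0.36473901353900295
bed xy -8.359178550624806 -0.10546720965951595
```

View pics/w12.png

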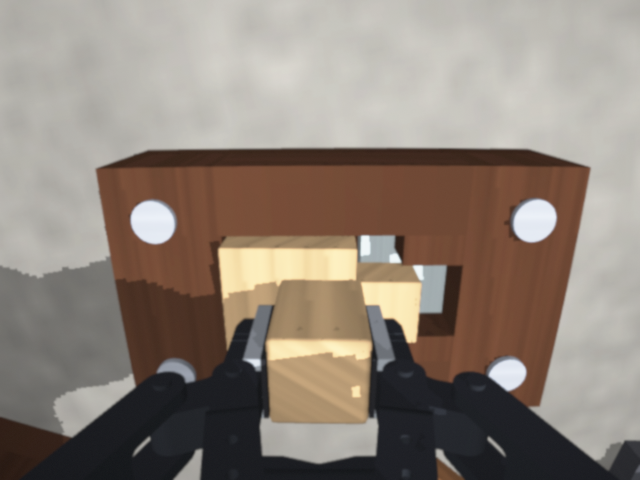

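Request:
jog_arm([
  [0,0,0,0.2,0,0.15,0.2],
  [0,0,0,0.2,0,0,0.2],
  [0,0,0,0,0,0,0.2],
])

```text
clock: 22.75
eef_pos: [556.2, -198.9, 74.9]
tcp_rot: [-1.104, 1.569, -1.276]
contact_force: [-0.7, 0.5, -3.8]
opening: 0.365
```

Request:
jog_arm([
  [0,0,0,0.1,0,0,0.2],
  [0,0,0,0,0,0,0.2],
])

```text
clock: 22.95
eef_pos: [556.4, -198.9, 74.3]
tcp_rot: [-0.898, 1.569, -1.07]
contact_force: [0.9, 0.9, -4.2]
opening: 0.365
```

Request:
jog_arm([
  [0,0,0,0.1,0,0,0.2],
  [0,0,0,0,0,0,0.2],
])

```text
clock: 23.15
eef_pos: [556.5, -199.0, 73.4]
tcp_rot: [-0.825, 1.568, -0.997]
contact_force: [0.5, 0.4, -4.1]
opening: 0.37
```

Request:
jog_arm([
  [0,0,0,0.1,0,0,0.2],
  [0,0,0,0,0,0,0.2],
])

```text
clock: 23.35
eef_pos: [556.4, -199.0, 72.3]
tcp_rot: [-0.844, 1.569, -1.017]
contact_force: [0.6, 0.5, -3.5]
opening: 0.363
```

Request:
jog_arm([
  [0,0,0,0.1,0,0,0.2],
  [0,0,0,0,0,0,0.2],
])

```text
clock: 23.55
eef_pos: [556.4, -199.0, 71.3]
tcp_rot: [-0.856, 1.569, -1.028]
contact_force: [-0.7, -0.1, -3.8]
opening: 0.366
```

Request:
jog_arm([
  [0,0,0,0.1,0,0,0.2],
  [0,0,0,0,0,0,0.2],
])

```text
clock: 23.75
eef_pos: [556.4, -199.0, 70.3]
tcp_rot: [-0.865, 1.569, -1.038]
contact_force: [0.2, -0.2, -4.3]
opening: 0.367
```

Request:
jog_arm([
  [0,0,0,0.1,0,0,0.2],
  [0,0,0,0,0,0,0.2],
])

```text
clock: 23.95
eef_pos: [556.4, -199.0, 69.3]
tcp_rot: [-0.85, 1.569, -1.022]
contact_force: [0.6, -0.7, -3.6]
opening: 0.367
```

The tongue is entering the slot: 4 mm below the riding height with no contact. I'll keep lowering.

Request:
jog_arm([
  [0,0,0,0.1,0,0,0.2],
  [0,0,0,0.1,0,0,0.2],
  [0,0,0,0,0,0,0.2],
])

```text
clock: 24.25
eef_pos: [556.4, -199.0, 67.3]
tcp_rot: [-0.882, 1.569, -1.054]
contact_force: [0.3, -0.3, -4.2]
opening: 0.365
```

Request:
jog_arm([
  [0,0,0,0.1,0,0,0.2],
  [0,0,0,0.1,0,0,0.2],
  [0,0,0,0,0,0,0.2],
])

```text
clock: 24.55
eef_pos: [556.7, -199.0, 65.9]
tcp_rot: [-0.773, 1.568, -0.945]
contact_force: [-1.5, 0.3, 1.9]
opening: 0.373
```

Request:
jog_arm([
  [0,0,0,0.1,0,0,0.2],
  [0,0,0,0.1,0,0,0.2],
  [0,0,0,0,0,0,0.2],
])

```text
clock: 24.85
eef_pos: [557.3, -199.2, 65.1]
tcp_rot: [-0.552, 1.567, -0.724]
contact_force: [-2.2, 1.5, 16.9]
opening: 0.364
```

```bash
python3 - <<'E'
from h import *
np.set_printoptions(precision=3,suppress=True)
p,d=r.grab_frame("wrist");cv2.imwrite("pics/w13.png",p[:,:,::-1])
p,d=r.grab_frame("side");cv2.imwrite("pics/s13.png",cv2.resize(p[220:340,320:470,::-1],None,fx=5,fy=5,interpolation=2))
E
```

```text
(no output)
```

View pics/w13.png

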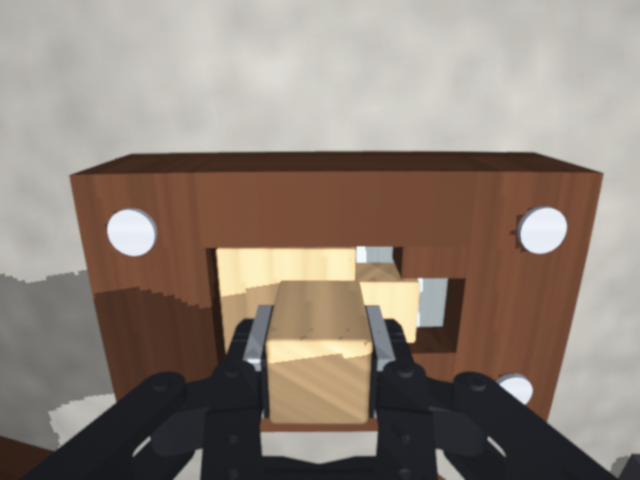

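View pics/s13.png

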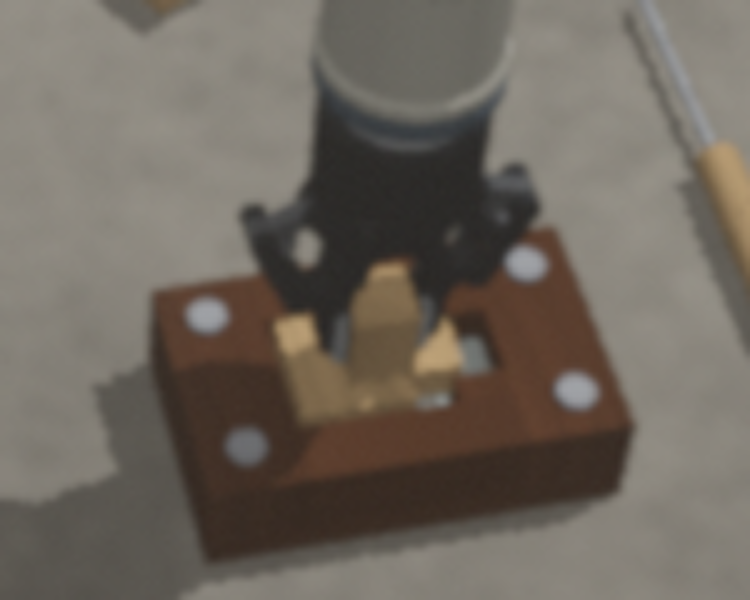

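The foot looks flush (its edge meets the pocket edge at row 247). I'll relieve the load, release, withdraw and check.

Request:
jog_arm([
  [0,0,0,-0.1,0,-0.03,0.3],
  [0,0,0,0,0,0,0.45],
  [0,0,0,0,0,0,0.7],
  [0,0,0,0,0,0,0.8],
  [0,0,0,0,0,0,0.8],
  [0,0,0,0,0,0,0.8],
])

```text
clock: 25.55
eef_pos: [556.2, -199.0, 64.3]
tcp_rot: [-0.868, 1.569, -1.04]
contact_force: [0.5, -0.8, 0.2]
opening: 0.802
```

Request:
jog_arm([
  [0,0,0,-1,0,0,0.8],
  [0,0,0,-3,0,0,0.8],
  [0,0,0,-4,0,0,0.8],
  [0,0,0,-4,0,0,0.8],
  [0,0,0,-2,0,0,0.8],
  [0,0,0,0,0,0,0.8],
  [0,0,0,0,0,0,0.8],
])

```text
clock: 26.25
eef_pos: [556.0, -198.7, 204.9]
tcp_rot: [-0.644, 1.568, -0.816]
contact_force: [0.3, 0.1, -0.8]
opening: 0.804
```

```bash
python3 - <<'E'
from h import *
import pickle
np.set_printoptions(precision=2,suppress=True)
s=r.sense();print(s["eef_pos"],s["contact_force"])
p,d=r.grab_frame("wrist");cv2.imwrite("pics/w14.png",p[:,:,::-1]);pickle.dump((s,p,d),open("pics/w14.pkl","wb"))
p2,d2=r.grab_frame("side");cv2.imwrite("pics/s14.png",cv2.resize(p2[220:340,320:470,::-1],None,fx=5,fy=5,interpolation=2))
P=cloud("wrist",d,s)
q=(P-[562.5,-199.8,0]);c,sn=np.cos(-.172),np.sin(-.172)
bx=c*q[...,0]+sn*q[...,1];by=-sn*q[...,0]+c*q[...,1]
for x0,x1 in((-95,-60),(-46,-38),(-38,-28),(10,20),(20,28),(70,95)):
  for y0,y1 in ((-25,-18),(-10,10),(18,25)):
    m=(bx>x0)&(bx<x1)&(by>y0)&(by<y1)&(P[...,2]>0)&(P[...,2]<75);print(x0,y0,m.sum(),np.median(P[m][:,2]) if m.any() else None)
m=(abs(bx+6)<30)&(abs(by)<25)&(P[...,2]>85);print("post",np.median(P[m],0),np.median(bx[m]),np.median(by[m]))
E
```

```text
[ 556.01 -198.67  204.9 ] [ 0.28  0.11 -0.78]
-95 -25 416 55.03270303441991
-95 -10 1289 54.982565032826585
-95 18 475 54.881148314245934
-46 -25 87 55.04767029234938
-46 -10 279 54.97532781260077
-46 18 105 54.77879861683556
-38 -25 124 55.13370423706064
-38 -10 375 54.972185861918945
-38 18 139 55.03425417444964
10 -25 26 32.78091814166609
10 -10 257 54.99020160375386
10 18 107 32.96168072491389
20 -25 76 34.58307601563064
20 -10 300 55.04191051939662
20 18 122 33.40049443698575
70 -25 296 54.900853549610304
70 -10 905 54.93567077844847
70 18 338 54.86429146135566
post [ 559.23 -186.53  280.1 ] -4.526853709207194 15.217966763775085
```

View pics/w14.png

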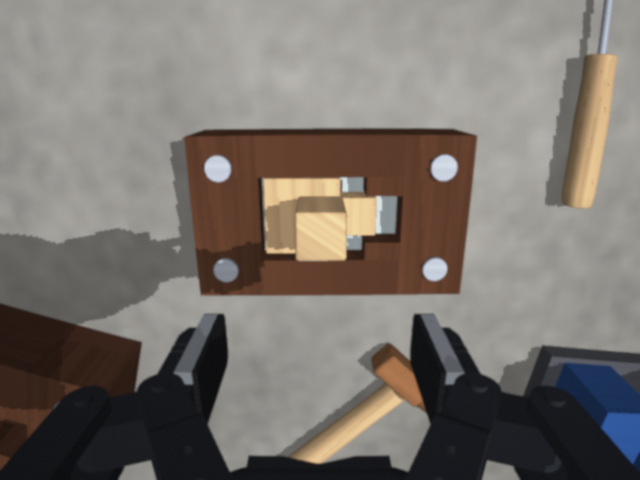

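View pics/s14.png

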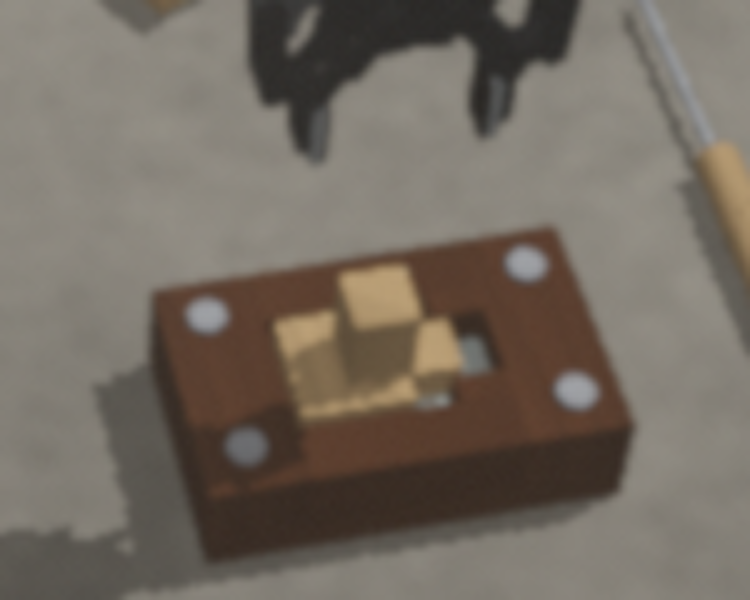

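The foot reads 55.0 mm across tail and nose, the same as the bed's top. A final check on the bowl and offcut, then I hand in.

```bash
python3 - <<'E'
from h import *
p,d=r.grab_frame("top");a=cv2.imread("pics/top0.png");b=p[:,:,::-1]
print(np.abs(a.astype(int)-b)[135:260,170:265].mean())
cv2.imwrite("pics/top9.png",b);s=r.sense();print(s["clock"],s["contact_force"]);r.sign_off()
E
```

```text
10.928842105263158
26.4 [ 0.21378049  0.37366248 -0.18573543]
the job is handed in; nothing more can be done
```

View pics/top9.png

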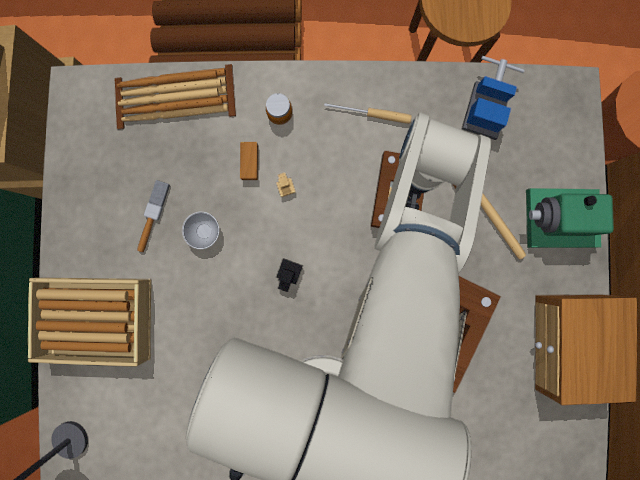

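The shoe is in the smaller bed's pocket, post up and nose in the bay, with the tongue in the slot and the gripper clear. I handed the job in at 26.4 s.

**What I did**
- **Regrip:** my first grasp ran the last joint to its -3.02 limit before the bed's angle was reached. I set the shoe down on a clear patch, turned the tool half round and picked it up again.
- **Shuffle:** I lowered the shoe onto the pocket floor and shuffled it loosely towards the slot. It leaned and wedged between the pads, so it did not drop in by its own weight there. I regripped it, lifted it clear of the floor, and lowered it at about 6 mm towards the tail, where the tongue went into the slot until it bottomed. Then I released it and backed off.

**Last checks**
- **Flush:** the wrist camera's depth reads about 55.0 mm on the shoe's tail and nose and on the bed's top all round.
- **Released:** force on the tool was near zero, and the side view shows the shoe upright.
- **Bowl and offcut:** both are at the same pixels as at the start in the top view, about (201,231) and (249,160).

**Two checks that disagreed**
- A raw before-and-after picture difference around the bowl and offcut came out at 10.9 grey levels. I put this down to lighting and to shadow from the arm, since neither had moved in the view. I viewed that picture only after handing in.
- The shoe bottomed at a tool height about 5 mm above my prediction, because it had shifted in the grip while leaning.

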